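Present the purple-capped tube to the code reader

ROBOT

A 7-joint arm with a two-finger parallel gripper is mounted at the origin on the work surface. World frame = base frame: x ahead of the robot, y to its left, z up, the work surface at z = 0. Lengths are in m, angles in rad, forces in N, time in s.
With the tool pointing down it reaches from about 0.425 to 0.95 m from the base axis. Payload 4.7 kg.
Tool frame: the origin (TCP) lies between the finger pads; the fingertips stand 25 mm ahead of it and the grasp point (between the pads) lies 6 mm ahead of it; x points along the fingers, z is the direction in which the jaws open and shut, and the axes are right-handed (so a half turn about x gives the same grasp; the last joint's range is limited). The gripper opens to 85 mm and grips with 20 to 120 N. Pads are 22 mm wide; open, the fingers measure 114 mm over their backs; the gripper's body (76 mm by 85 mm) begins 54 mm behind the grasp point. The pads swing forward as they close: fully open they stand 13 mm farther back than shut.
Start: joints at [-0.029, 0.469, -0.049, 1.532, 0.024, 1.141, -0.082], TCP at [0.675, 0, 0.256] pointing down, gripper open.
Joint ranges: [-2.59, 2.59], [-0.33, 1.99], [-1.39, 1.29], [0.1, 2.45], [-1.04, 4.18], [0.21, 1.99], [-2.66, 2.66]. Speed limits (rad/s): [2.57, 2.57, 3.14, 3.14, 3.14, 3.14, 3.14].

INTERFACE

Orientations are given as a 3x3 rotation matrix whose columns are the frame's x, y, z axes.
In Python, from rig import * gives the robot as it stands. Calls block until the motion is done:
- movep(position, orientation): joint-space move of the TCP to a pose.
- move_l(position, attitude=None, feed=0.15, until_force=None): straight line of the TCP; attitude=None keeps the orientation; feed is the mean speed in m/s. With until_force (N) it stops when the force on the tool has changed by that much, and returns True; else False.
- move_joints(angles): joint-space move.
- command_gripper(opening, newtons=None): finger opening in m; newtons is the grip in N (None keeps the last); returns when the fingers have stopped.
- sleep(seconds).
- inverse_kinematics(position, orientation): joint angles nearest the present ones, or None.
- sense(): the state.
- camera(name): name is "scene" or "side" or "wrist"; returns (picture, depth): 420x560x3 uint8, red, green, blue; 420x560 float32, m along the optical axis (not along the pixel's ray), 0 where there is no reading.
- camera_params(name): a dict with "K" (3x3 intrinsics, pixels), "position" and "rotation" of the camera in the world; the wrist camera has in their place "tool_from_camera" (4x4, takes a point from camera to tool coordinates, whose origin is the TCP and whose axes are the tool frame's). Camera axes: x right, y down, z forward; pixel columns grow to the right and rows downward; lengths in m; the calibration is good to about 2 mm. A picture is of the moment at which its call begins: read the wrist's pose just before it. camera_params takes no time and is no camera call.
A pose or a line that the arm cannot do raises Unreachable and nothing moves.
- finish_job(): hands the job in, once; it reports no verdict.
The state is a dict: "time_s": time; "joint_pos": joint angles; "qd": joint speeds; "joint_efforts": joint torques, N m; "position": TCP position; "tcp_rot": TCP orientation; "wrist_force": force on the tool from outside, world axes, zero at the start; "ft_torque": the same for the moment, N m; "finger_gap": finger opening in m.
Only numpy, scipy, OpenCV 4.12 (cv2) and the standard library are available. Lean on these libraries where they do the work, as an engineer would, in place of code of your own. Each camera call takes 0.05 s, during which the arm holds its last target.

TASK

Pull the tube with the purple cap up out of the rack and present it to the code reader's camera: hold it upright in the air straight above the yellow target ring, its half-way point level with the middle of the reader's round window (which puts it 100 mm in front of the glass), with the bar-code label (same side as the white index bar on the cap) turned to face the window. Leave the other tubes standing where they are and do not shift the reader's head. Finish while still holding the tube there, still and gripped: do not put it down or let go.

Things in the scene. Friction and masses are not known exactly. Their poses are not given: they have to be found in the camera images.
- purple_center (a point): The tube to present, the only one here with a PURPLE cap: 115 mm tall, 60 g, frosted body 28 mm across for the lower 91 mm, flat foot. Point: half-way up its axis. z runs up to the cap; x points out through the middle of the white bar-code label. A white index bar on the cap, from centre to rim and down its side, marks that +x side. Stands loose; comes straight up out of its cell.
- purple_cap (a point): Centre of the purple screw cap (32 mm across, 24 mm tall), 12 mm below its top, 45.5 mm above the tube's half-way point: the place to grip. Same axes as the tube. In the rack the cap spans heights 97 to 121 mm above the table.
- purple_label (a point): Middle of the purple tube's bar-code label, on the tube's surface 14 mm from its axis along +x, near half-way up. The label is 60 mm tall and wraps about 50 degrees to either side.
- rack: White grid rack, fixed, 128 (x) by 198 (y) by 70 mm high; origin: centre of underside. Two rows (x -39, 39 mm) of four cells (y -69, -23, 23, 69 mm), 31.5 mm square, 6 mm floor; two are empty. Gap between caps is 46 mm from row to row, 14 mm along a row: fingers fit on a tube's +x and -x sides. Lift a tube's foot over 121 mm above the table to pass its neighbours.
- aim (a point): The presenting spot: a point in the air 100 mm straight in front of the code reader's window, level with its middle (148 to 207 mm above the table) and straight above the yellow target ring on the base plate. x points from the spot to the window, z up. The label faces the window when the tube's x points the same way as this x.
- window (a point): Middle of the round lens window (52 mm over its black rim) in the white camera head (80 wide, 62 high, 70 mm deep), 100 mm from the spot; x points into the head, z up. The head's height on its column differs from run to run and it can be pushed: leave it. The column, 255 mm high, has its front face 182 mm from the spot.
- reader: Grey base plate of the code reader, fixed, 8 mm thick, 110 mm wide. Origin: under the centre of the yellow target ring (48 mm across), at table height; x points towards the column. The plate runs from 55 mm before the ring's centre to 215 mm behind it.
- yellow1_center (a point): Yellow-capped tube, same size and shape as the purple tube, standing in another cell of the rack. The point is half-way up it, on its axis. To be left where it stands.
- yellow2_center (a point): Yellow-capped tube, same size and shape as the purple tube, standing in another cell of the rack. The point is half-way up it, on its axis. To be left where it stands.
- yellow3_center (a point): Yellow-capped tube, same size and shape as the purple tube, standing in another cell of the rack. The point is half-way up it, on its axis. To be left where it stands.
- dark1_center (a point): Dark-grey-capped tube, same size and shape as the purple tube, standing in another cell of the rack. The point is half-way up it, on its axis. To be left where it stands.
- dark2_center (a point): Dark-grey-capped tube, same size and shape as the purple tube, standing in another cell of the rack. The point is half-way up it, on its axis. To be left where it stands.

How it is judged:
On the way:
1. the purple tube has been drawn up clear of the rack in the fingers (z of purple_center in the frame of rack above 0.135 m and contact force between purple and the fingers above 0.5 N), for 0.1 s.
At the end, for the whole second after the job is handed in: Purple tube at rest in the fingers alone, half-way point within 20 mm sideways and in height of the presenting spot, upright within 10 degrees, label facing the window within 20 degrees; other tubes within 20 mm of their starts; reader head not shifted over 8 mm (horizontal distance between purple_center and aim below 0.02 m and z of purple_center in the frame of aim between -0.02 and 0.02 m and angle between purple_center's own z axis and vertical below 0.18 rad and height (world z) of purple_center above 0.115 m and angle between the x axis of purple_center and the x axis of aim, either way round below 0.35 rad and linear speed of purple below 0.03 m/s and contact force between purple and the fingers above 0.5 N and contact force between purple and rack below 0.1 N and contact force between purple and reader below 0.1 N and x of window in the frame of purple_center above 0.04 m and distance of window from where it was at the start of the episode below 0.008 m and distance of each of yellow1_center, yellow2_center, yellow3_center, dark1_center, dark2_center from where it was at the start of the episode below 0.02 m); the arm keeps its last pose, push and grip.
It fails at once if another tube is knocked about or pulled out (moved more than 30 mm) (distance of any of yellow1_center, yellow2_center, yellow3_center, dark1_center, dark2_center from where it was at the start of the episode above 0.03 m).
It fails at once if the reader's head is shifted by more than 8 mm (distance of window from where it was at the start of the episode above 0.008 m).
It also fails if it takes over 32 s, if anything falls off the work surface, if the arm or the gripper's body presses on something with over 40 N, if the wrist force passes 120 N, or if a joint passes its speed limit or range.

## Working session

There is one attempt and no reset: what is moved stays moved. The work goes in short steps, each a Python script; the robot and the scene stay as the last script left them, time stands still between calls to the robot, and variables do not carry over. Pictures are saved under pics/ and viewed, and the job is handed in when it is done.

```bash
mkdir -p pics; ls; cat > h.py <<'E'
import numpy as np, cv2
from rig import *
def save(name,fn):
    p,d=camera(name); cv2.imwrite('pics/'+fn+'.png',p[:,:,::-1]); np.savez('pics/'+fn+'.npz',p=p,d=d); return p,d
E
python3 - <<'E'
from h import *
s=sense(); print(s['time_s'],s['position'],s['tcp_rot'])
for n in ['scene','side','wrist']:
    save(n,n+'0'); print(camera_params(n))
E
```

```text
pics
0.0 [6.74461042e-01 3.05992208e-05 2.55213705e-01] [[-2.03031175e-03 -7.06402347e-05  9.99997936e-01]
 [-6.68210214e-05  9.99999995e-01  7.05047124e-05]
 [-9.99997937e-01 -6.66777370e-05 -2.03031646e-03]]
{'K': array([[533.11172092,   0.        , 288.32070458],
       [  0.        , 533.11172092, 211.4615275 ],
       [  0.        ,   0.        ,   1.        ]]), 'position': array([1.20053599, 0.35710599, 0.85201547]), 'rotation': array([[-0.38257759,  0.64669572, -0.65986289],
       [ 0.92378029,  0.25517347, -0.28551089],
       [-0.01625917, -0.7187984 , -0.69502841]])}
{'K': array([[386.22282171,   0.        , 285.23543704],
       [  0.        , 386.22282171, 208.82194284],
       [  0.        ,   0.        ,   1.        ]]), 'position': array([ 0.18538566, -0.46735065,  0.47570838]), 'rotation': array([[ 0.84328765, -0.27720895,  0.46045753],
       [-0.53738659, -0.42048549,  0.73103188],
       [-0.00903287, -0.86391386, -0.50355859]])}
{'K': array([[305.11253655,   0.        , 282.65938175],
       [  0.        , 305.11253655, 213.57963168],
       [  0.        ,   0.        ,   1.        ]]), 'tool_from_camera': array([[-1.02731012e-03, -3.01408692e-01,  9.53494491e-01,
        -1.18021877e-01],
       [ 2.06864620e-04, -9.53495038e-01, -3.01408642e-01,
         7.65433622e-02],
       [ 9.99999451e-01, -1.12395872e-04,  1.04188590e-03,
        -9.44159164e-05],
       [ 0.00000000e+00,  0.00000000e+00,  0.00000000e+00,
         1.00000000e+00]])}
```

View pics/scene0.png

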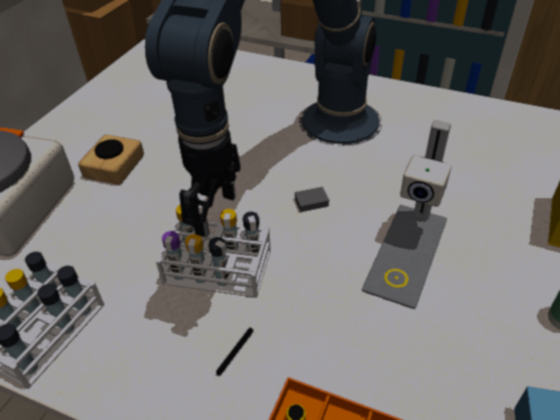

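View pics/side0.png

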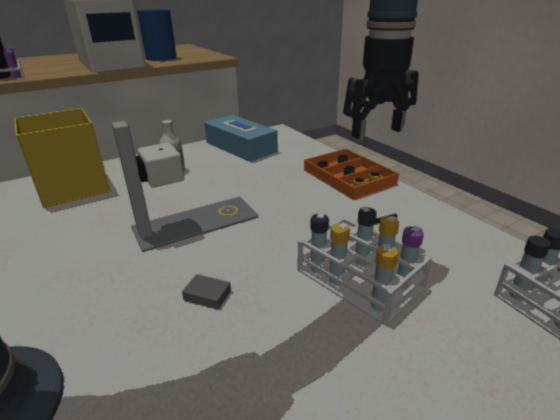

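View pics/wrist0.png

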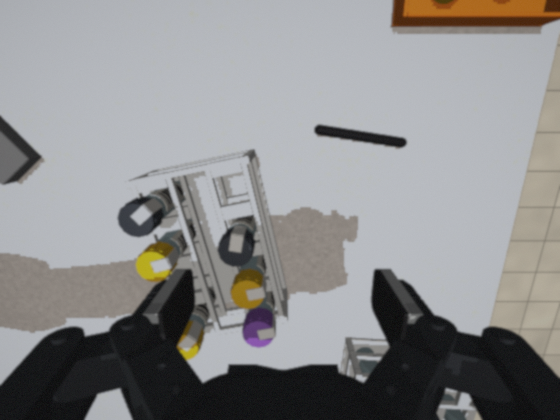

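The three views show the purple cap at (172,241) in scene, (412,238) in side and (260,327) in wrist, where it is at the rack's corner with its white bar pointing right and down. The reader's ring is at (397,278) in scene and (229,210) in side. The reader's window is at (421,191) in scene and faces away from the robot. Next I'll take rough positions.

```bash
cat >> h.py <<'E'
def cam(n,s=None):
    c=camera_params(n)
    if n!='wrist': return c['K'],np.array(c['position']),np.array(c['rotation'])
    T=c['tool_from_camera']; R=np.array(s['tcp_rot'])
    return c['K'],np.array(s['position'])+R@T[:3,3],R@T[:3,:3]
def ray(C,u,v):
    K,p,R=C; return p,(R@np.linalg.solve(K,[u,v,1.0]))
def onz(C,u,v,z):
    p,d=ray(C,u,v); return p+d*(z-p[2])/d[2]
def tri(*rs):
    A=np.zeros((3,3));b=np.zeros(3)
    for p,d in rs:
        d=d/np.linalg.norm(d);M=np.eye(3)-np.outer(d,d);A+=M;b+=M@p
    x=np.linalg.solve(A,b)
    return x,[np.linalg.norm(np.cross(x-p,d/np.linalg.norm(d))) for p,d in rs]
def cloud(C,d,mask):
    v,u=np.nonzero(mask&(d>0)); K,p,R=C
    z=d[v,u]; P=np.stack([(u-K[0,2])/K[0,0]*z,(v-K[1,2])/K[1,1]*z,z],1)
    return P@R.T+p,u,v
def hsvmask(p,lo,hi):
    return cv2.inRange(cv2.cvtColor(p,cv2.COLOR_RGB2HSV),np.array(lo),np.array(hi))>0
def load(fn):
    f=np.load('pics/'+fn+'.npz'); return f['p'],f['d']
E
python3 - <<'E'
from h import *
s=sense()
R={}
for n,(x0,x1,y0,y1),ringbox in [('scene',(150,195,220,270),(375,420,260,300)),('side',(390,440,215,260),(205,250,195,225)),('wrist',(230,290,295,355),None)]:
    p,d=load(n+'0'); C=cam(n,s)
    m=hsvmask(p,(125,60,40),(165,255,255)); b=np.zeros_like(m); b[y0:y1,x0:x1]=1; m&=b
    P,u,v=cloud(C,d,m)
    print(n,m.sum(),u.mean(),v.mean(),'cloud med',np.median(P,0),'top',np.percentile(P[:,2],95), P[P[:,2]>np.percentile(P[:,2],95)-.004].mean(0))
    R[n]=(u.mean(),v.mean())
    if ringbox:
        x0,x1,y0,y1=ringbox
        m=hsvmask(p,(20,110,90),(35,255,255)); b=np.zeros_like(m); b[y0:y1,x0:x1]=1; m&=b
        P,u,v=cloud(C,d,m); c=cv2.fitEllipse(np.stack([u,v],1).astype(np.float32))
        print(' ring',m.sum(),c,onz(C,*c[0],.008),np.median(P,0)); R['ring'+n]=c[0]
C=cam('scene');S=cam('side');W=cam('wrist',s)
print(tri(ray(C,*R['scene']),ray(S,*R['side']),ray(W,*R['wrist'])))
print(tri(ray(C,*R['ringscene']),ray(S,*R['ringside'])))
im,d=load('scene0'); cv2.imwrite('pics/sc_crop.png',cv2.resize(im[100:310,360:460,::-1],None,fx=2.8,fy=2.8,interpolation=cv2.INTER_CUBIC))
im,d=load('side0'); cv2.imwrite('pics/si_crop.png',cv2.resize(im[110:250,100:270,::-1],None,fx=4,fy=4,interpolation=cv2.INTER_CUBIC))
E
```

```text
scene 196 171.9234693877551 239.08673469387756 cloud med [ 0.65255761 -0.11748537  0.11932331] top 0.12224426292576362 [ 0.64990793 -0.12547289  0.12061669]
 ring 204 ((395.9089050292969, 277.68603515625), (16.597579956054688, 22.0590763092041), 103.52391815185547) [0.49675744 0.28489656 0.008     ] [0.49848022 0.28533123 0.00812242]
side 317 412.1019108280255 237.48407643312103 cloud med [ 0.63939244 -0.13635376  0.11494447] top 0.12143578183991827 [ 0.64381548 -0.1324573   0.12038325]
 ring 70 ((227.703125, 210.2437286376953), (8.855513572692871, 18.252483367919922), 84.53272247314453) [0.49431389 0.28181983 0.008     ] [0.49119053 0.27631102 0.00828175]
wrist 813 256.83044554455444 326.279702970297 cloud med [ 0.64835269 -0.11853506  0.12099761] top 0.12251427523532539 [ 0.6476902  -0.12657008  0.12149692]
(array([ 0.64728745, -0.12871897,  0.10783033]), [np.float64(0.0020779993635595077), np.float64(0.001212654238464), np.float64(0.0010000591123832487)])
(array([0.49542035, 0.28470045, 0.00627978]), [np.float64(9.156981854709973e-05), np.float64(9.156981854711812e-05)])
```

View pics/sc_crop.png

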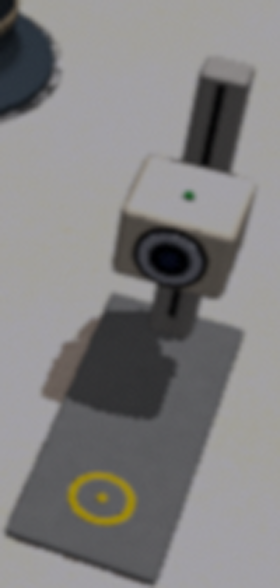

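View pics/si_crop.png

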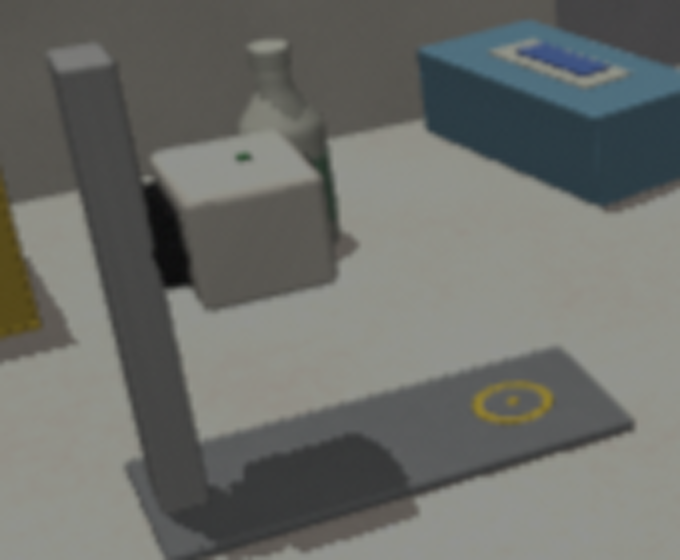

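```bash
python3 - <<'E'
from h import *
C=cam('scene');S=cam('side')
q=[onz(C,360+x/2.8,100+y/2.8,.008) for x,y in [(8,533),(157,583),(243,330),(112,295)]]
for a in q: print(a)
print('width',np.linalg.norm(q[0]-q[1]),np.linalg.norm(q[2]-q[3]),'len',np.linalg.norm(q[0]-q[3]),np.linalg.norm(q[1]-q[2]))
for a in (q[3]-q[0],q[2]-q[1]): print('yaw',np.degrees(np.arctan2(a[1],a[0])))
qs=[onz(S,100+x/4,110+y/4,.008) for x,y in [(632,425),(562,348)]]
print('side front corners',qs)
im,d=load('scene0')
# window by dark-rim blob in crop
hs=cv2.cvtColor(im,cv2.COLOR_RGB2GRAY)
m=np.zeros_like(hs,bool); m[178:204,405:437]=1; m&=(hs<75)
n,l,st,ce=cv2.connectedComponentsWithStats(m.astype(np.uint8)); i=1+np.argmax(st[1:,4])
cn,_=cv2.findContours((l==i).astype(np.uint8),cv2.RETR_EXTERNAL,cv2.CHAIN_APPROX_NONE)
e=cv2.fitEllipse(cn[0]); print('win',st[i],e)
P,_,_=cloud(C,d,l==i); print('depth med',np.median(P,0))
# top-face/green dot triangulate
g1=(360+188/2.8,100+196/2.8); g2=(100+243/4,110+157/4)
print('dot',tri(ray(C,*g1),ray(S,*g2)))
yaw=np.mean([np.arctan2(*(a[[1,0]])) for a in (q[3]-q[0],q[2]-q[1])])
ring=np.array([.4957,.2842]); x=np.array([np.cos(yaw),np.sin(yaw)])
w=ring+.1*x; p,r=ray(C,*e[0])
# intersection of ray with window plane
t=((w-p[:2])@x)/(r[:2]@x); print('yaw',np.degrees(yaw),'win pt',p+t*r,'expected xy',w)
E
```

```text
[0.55188738 0.23256346 0.008     ]
[0.55516887 0.33895846 0.008     ]
[0.28821223 0.34774217 0.008     ]
[0.28656311 0.2410405  0.008     ]
width 0.10644559234587214 0.10671442015957373 len 0.2654596556260251 0.26710110394930087
yaw 178.1700391007613
yaw 178.11546914382123
side front corners [array([0.54157463, 0.21758863, 0.008     ]), array([0.55013208, 0.32463951, 0.008     ])]
win [405 178  32  26 657] ((420.3634948730469, 191.4134521484375), (22.023698806762695, 37.377323150634766), 111.42744445800781)
depth med [0.39834666 0.28886914 0.16037694]
dot (array([0.36609472, 0.29020433, 0.18874462]), [np.float64(0.00027372401807283336), np.float64(0.0002737240180729091)])
yaw 178.14275412229128 win pt [0.39579036 0.28860742 0.15772765] expected xy [0.39575253 0.28744094]
```

The window triangulates to (0.396, 0.288, 0.158). The head's top dot at z 0.189 minus 31 mm gives the same height, and the reader's yaw is about 178°. Next, the rack's yaw and a closer look at the purple cap.

```bash
python3 - <<'E'
from h import *
s=sense(); W=cam('wrist',s)
im,d=load('wrist0')
c=[(237,245),(249,288),(260,327)]
P=np.array([onz(W,u,v,.12) for u,v in c]); print(P)
a=P[0]-P[2]; print('row yaw',np.degrees(np.arctan2(a[1],a[0])),np.linalg.norm(a))
psi=np.arctan2(a[1],a[0])-np.pi/2
cz,sz=np.cos(psi),np.sin(psi)
z=np.array([cz,sz,0]);x=np.array([0,0,-1.]);y=np.cross(z,x)
R=np.stack([x,y,z],1)
print(psi, inverse_kinematics([.647,-.129,.27],R))
movep([.647,-.129,.27],R); sleep(.3)
save('wrist','wrist1'); s=sense(); print(s['time_s'],s['position'],s['joint_pos'],s['wrist_force'])
np.savez('pics/pose1.npz',position=s['position'],tcp_rot=s['tcp_rot'])
im,d=load('wrist1'); cv2.imwrite('pics/w1crop.png',cv2.resize(im[130:290,190:390,::-1],None,fx=3.5,fy=3.5,interpolation=cv2.INTER_CUBIC))
E
```

```text
[[ 0.63345931 -0.03328362  0.12      ]
 [ 0.64281619 -0.07730374  0.12      ]
 [ 0.6522343  -0.1210716   0.12      ]]
row yaw 102.07184259018292 0.08977321175059257
0.21069339998117265 [ 0.17940168  0.43397691 -0.06569074  1.55487578  0.03019432  1.15373201
  0.3182445 ]
1.0917 [ 0.64723469 -0.12773732  0.2698317 ] [ 0.17803662  0.43422795 -0.0663558   1.55489207  0.03021322  1.15373408
  0.31811967] [-0.0603013  -0.2168911   0.29453423]
```

View pics/wrist1.png

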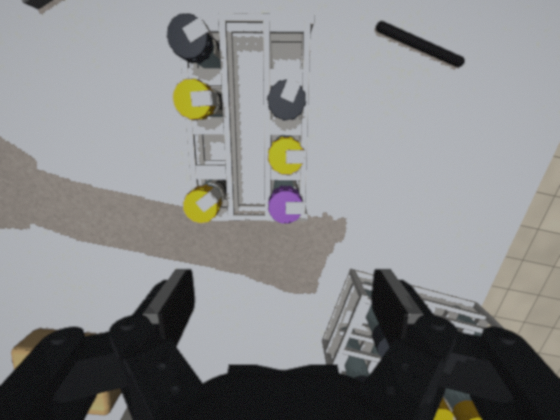

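View pics/w1crop.png

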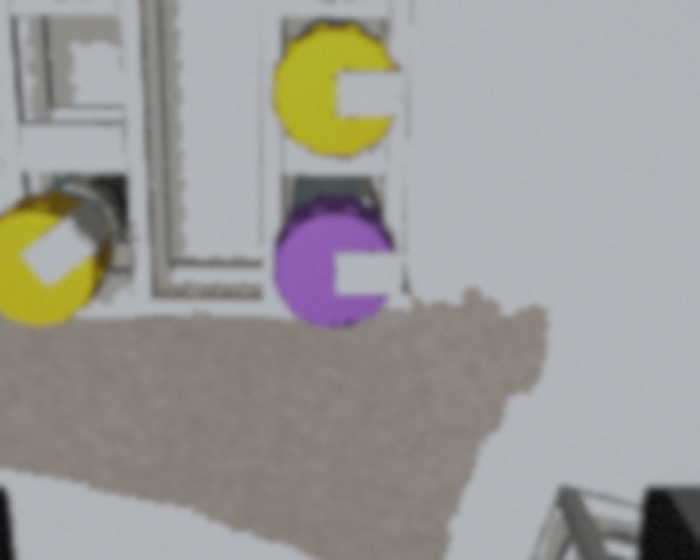

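The bar points to image right, so the label's yaw is about that of the tool's z axis (12°). The cap's top is centred near (286,206). Next: cap centre from two wrist positions, bar angle, and inverse kinematics for the grasp and the final pose.

```bash
python3 - <<'E'
from h import *
s1=dict(np.load('pics/pose1.npz')); 
s0=dict(position=np.array([6.74461042e-01,3.05992208e-05,2.55213705e-01]),tcp_rot=np.array([[-2.03031175e-03,-7.06402347e-05,9.99997936e-01],[-6.68210214e-05,9.99999995e-01,7.05047124e-05],[-9.99997937e-01,-6.66777370e-05,-2.03031646e-03]]))
rs=[]
for fn,s,box in [('wrist0',s0,(230,290,295,355)),('wrist1',s1,(255,320,170,235))]:
    W=cam('wrist',s); im,d=load(fn)
    x0,x1,y0,y1=box; b=np.zeros(d.shape,bool); b[y0:y1,x0:x1]=1
    m=b&hsvmask(im,(125,60,40),(165,255,255))
    P,u,v=cloud(W,d,m); 
    V=im.max(2)[m]; print(fn,'V pct',np.percentile(V,[5,25,50,75,95]))
    top=P[:,2]>np.median(P[P[:,2]>.11][:,2])-.004
    pts=np.stack([u,v],1)[top].astype(np.float32)
    (c,r)=cv2.minEnclosingCircle(pts); h=cv2.convexHull(pts)
    print('circle',c,r,'z top',np.median(P[top][:,2]),'->',onz(W,*c,.121), 'expected r',W[0][0,0]*.016/np.median(d[m]))
    rs.append(ray(W,*c))
    wm=b&hsvmask(im,(0,0,150),(180,40,255))
    n,l,st,ce=cv2.connectedComponentsWithStats((wm&(np.hypot(*(np.indices(d.shape)[::-1]-np.array(c)[:,None,None]))<r*.95)).astype(np.uint8))
    i=1+np.argmax(st[1:,4]); a=onz(W,*ce[i],.121)-onz(W,*c,.121); print('bar',st[i],ce[i],a,'yaw',np.degrees(np.arctan2(a[1],a[0])))
print('tri',tri(*rs))
E
```

```text
wrist0 V pct [ 66.  68. 113. 118. 173.]
circle (257.46197509765625, 332.33270263671875) 15.832304954528809 z top 0.1212463731136848 -> [ 0.64936794 -0.12639405  0.121     ] expected r 16.104888878210012
bar [260 330  13   8  67] [265.98507463 333.65671642] [ 0.0084043 -0.001558   0.       ] yaw -10.50233848467908
wrist1 V pct [ 78. 156. 173. 176. 178.]
circle (285.0415954589844, 205.68597412109375) 17.57925796508789 z top 0.12147452842308237 -> [ 0.64945983 -0.12752098  0.121     ] expected r 17.57312001462116
bar [286 202  16  12 187] [293.45989305 207.42780749] [7.85338337e-03 5.34220184e-06 0.00000000e+00] yaw 0.038974994243254894
tri (array([ 0.64938327, -0.127959  ,  0.11916813]), [np.float64(0.00021393985393799715), np.float64(0.00021393985393781481)])
```

```bash
cat >> h.py <<'E'
def Ry(deg):
    t=np.radians(deg); z=np.array([np.cos(t),np.sin(t),0]);x=np.array([0,0,-1.]);return np.stack([x,np.cross(z,x),z],1)
E
python3 - <<'E'
from h import *
for y in (160,165,170,175,178,180):
  for z in (.2,.27): print(y,z,inverse_kinematics([.496,.285,z],Ry(y)))
for y in (4,8,12): print(y,inverse_kinematics([.647,-.128,.114],Ry(y)),inverse_kinematics([.647,-.128,.30],Ry(y)))
E
```

```text
160 0.2 [-0.06984795  0.44585536 -0.68968672  1.81493064  0.33231285  0.99929874
  1.89837026]
160 0.27 [-0.04850476  0.37246246 -0.70682429  1.7368086   0.26440428  1.12979729
  1.95699805]
165 0.2 [-0.05586075  0.45112018 -0.70964319  1.81418416  0.34368161  1.00289633
  1.97571723]
165 0.27 [-0.03648235  0.37651517 -0.72378784  1.73618277  0.27232347  1.13200348
  2.03727673]
170 0.2 [-0.04286337  0.45623728 -0.72834296  1.81349549  0.35446419  1.00641057
  2.05358798]
170 0.27 [-0.02505162  0.38051932 -0.7400352   1.73559161  0.28001148  1.13419629
  2.11776397]
175 0.2 [-0.03069185  0.46123692 -0.74600008  1.81285503  0.36476338  1.00986131
  2.13189085]
175 0.27 [-0.01403619  0.38452438 -0.75580845  1.73502556  0.28757412  1.13640281
  2.19836584]
178 0.2 [-0.02371876  0.46419611 -0.75618307  1.81249009  0.37075596  1.01191187
  2.17904007]
178 0.27 [-0.00757345  0.386944   -0.76511846  1.73469515  0.29208458  1.13774232
  2.24675264]
180 0.2 [-0.01918875  0.46615691 -0.76282573  1.8122538   0.37468624  1.01327396
  2.21053109]
180 0.27 [-0.00331367  0.38856804 -0.77127846  1.73447806  0.29508828  1.13864415
  2.27901411]
4 [ 0.15898887  0.58383477 -0.03928998  1.69888968  0.02858881  0.85942536
  0.17734735] [ 0.15665565  0.41202327 -0.0357246   1.51869548  0.01528165  1.21114653
  0.188353  ]
8 [ 0.16772416  0.58420787 -0.05171748  1.69830395  0.03762928  0.86004638
  0.23964262] [ 0.16697707  0.41252235 -0.05031388  1.51800487  0.02153957  1.21160668
  0.25293147]
12 [ 0.17645715  0.58464083 -0.06414551  1.69771827  0.04667009  0.86071927
  0.30194614] [ 0.17729124  0.41308156 -0.06490175  1.51731452  0.02780871  1.21209806
  0.31750996]
```

```bash
python3 - <<'E'
from h import *
im,d=load('wrist1')
c=cv2.resize(im[175:240,255:325,::-1],None,fx=8,fy=8,interpolation=cv2.INTER_NEAREST); cv2.imwrite('pics/w1z.png',c)
sat=cv2.cvtColor(im,cv2.COLOR_RGB2HSV)[:,:,1].astype(float)
# sub-pixel upper and lower bar edges at each column
for x in range(287,301):
    col=sat[:,x]; r=[]
    for y in range(196,216):
        if (col[y]-60)*(col[y+1]-60)<0: r.append(round(y+(col[y]-60)/(col[y]-col[y+1]),2))
    print(x,r)
E
```

```text
287 [np.float64(201.51), np.float64(213.69)]
288 [np.float64(201.47), np.float64(213.78)]
289 [np.float64(201.47), np.float64(213.77)]
290 [np.float64(201.47), np.float64(213.79)]
291 [np.float64(201.48), np.float64(213.78)]
292 [np.float64(201.47), np.float64(213.76)]
293 [np.float64(201.48), np.float64(213.76)]
294 [np.float64(201.43), np.float64(213.75)]
295 [np.float64(201.31), np.float64(213.76)]
296 [np.float64(201.33), np.float64(213.77)]
297 [np.float64(201.4), np.float64(213.84)]
298 [np.float64(201.44), np.float64(213.91)]
299 [np.float64(201.46), np.float64(214.09)]
300 [np.float64(196.17), np.float64(201.33)]
```

View pics/w1z.png

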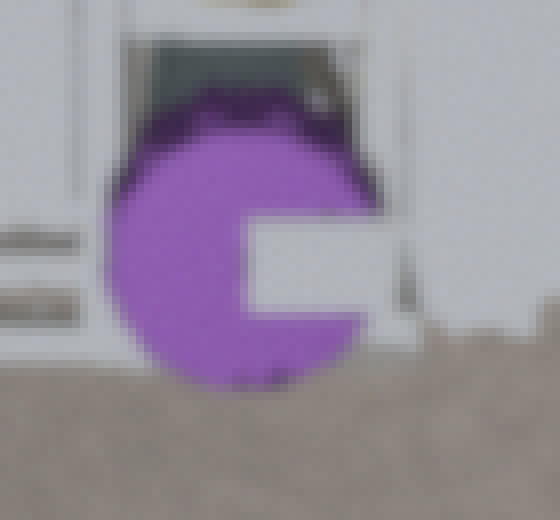

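The bar's edges lie horizontal in the image to within 1°, so the label yaw is about 12°. The cap is at (0.6495, −0.129) with its top at 0.119–0.121, which agrees with the given sizes. Narrowing the fingers to 60 mm keeps them clear of the other row. Now the descent and grasp.

```bash
python3 - <<'E'
from h import *
R=Ry(12.)
command_gripper(.060,40)
movep([.6495,-.1288,.20],R)
print(move_l([.6495,-.1288,.115],R,feed=.08,until_force=8))
s=sense(); print(s['time_s'],s['position'],s['finger_gap'],s['wrist_force'])
save('side','side2'); save('wrist','wrist2')
E
```

```text
False
3.0667 [ 0.64998229 -0.12886891  0.11565864] 0.05983483202365465 [ 0.1106678  -0.60440893 -0.01605963]
```

View pics/side2.png

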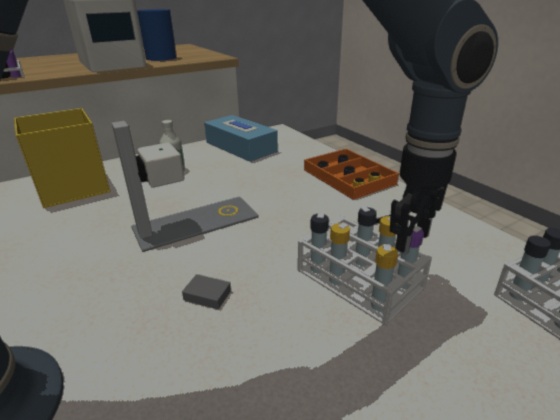

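View pics/wrist2.png

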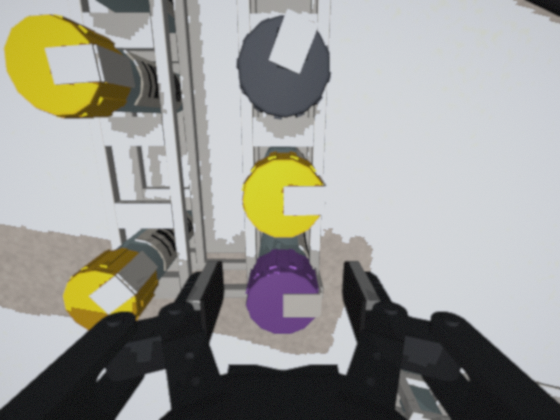

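The purple cap is centred at (283,295) between the fingers (inner edges about 215 and 350). Both fingers are clear of the neighbouring tubes. Closing and lifting.

```bash
python3 - <<'E'
from h import *
command_gripper(.0,40); s=sense(); print(s['position'],s['finger_gap'],s['wrist_force'])
R=Ry(12.)
p=np.array(s['position'])
print(move_l([p[0],p[1],.18],feed=.06,until_force=15))
s=sense(); print(s['time_s'],s['position'],s['finger_gap'],s['wrist_force'])
print(move_l([p[0],p[1],.30],feed=.1,until_force=15))
sleep(.2); s=sense(); print(s['time_s'],s['position'],s['finger_gap'],s['wrist_force'])
save('side','side3');save('scene','scene3');save('wrist','wrist3')
print(inverse_kinematics([.496,.285,.30],Ry(178)))
E
```

```text
[ 0.64983286 -0.12887108  0.11548072] 0.030995909060405027 [ 0.77247357 -0.02318686  2.19594082]
False
4.7667 [ 0.64949462 -0.12881721  0.17943524] 0.03126237211228703 [ 0.21654992 -0.2001788  -0.4851601 ]
False
6.3167 [ 0.64966948 -0.12885111  0.29941431] 0.030730213313842326 [ 0.55548238  0.67042853 -0.34999014]
[-0.01590887  0.35453479 -0.74804906  1.69662212  0.2570124   1.19162846
  2.2776664 ]
```

View pics/side3.png

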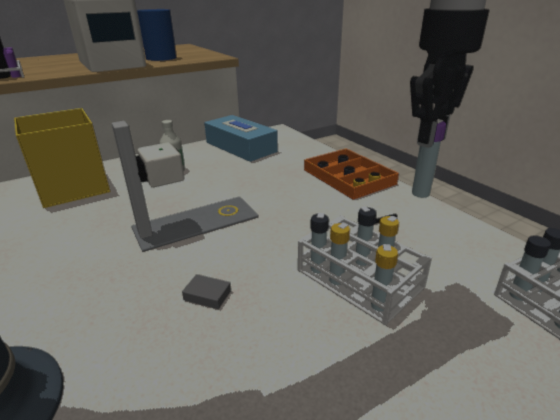

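View pics/scene3.png

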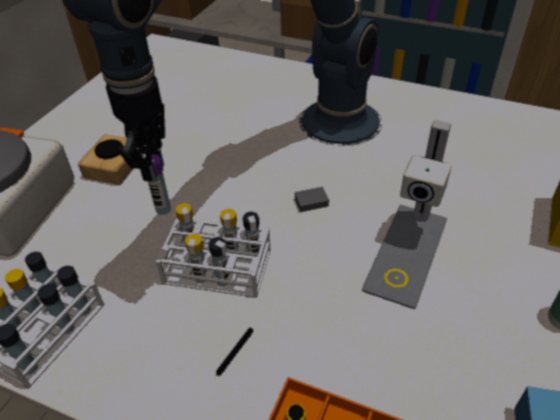

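View pics/wrist3.png

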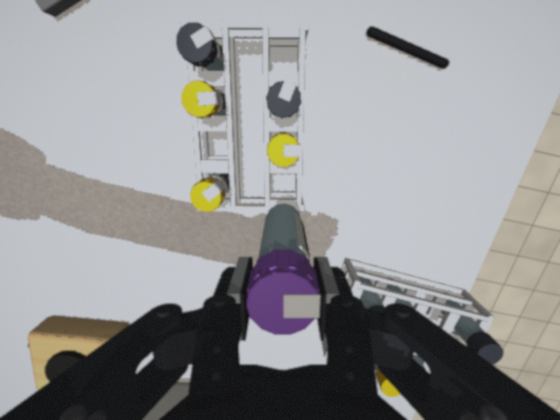

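The tube is out of the rack and hanging upright in the fingers, with its label at (161,190) in scene. The other five tubes still stand in place. Moving to above the ring via a waypoint.

```bash
python3 - <<'E'
from h import *
movep([.62,.08,.31],Ry(95)); s=sense(); print(s['time_s'],s['position'],s['finger_gap'])
movep([.497,.285,.29],Ry(178)); s=sense(); print(s['time_s'],s['position'],s['finger_gap'],s['joint_pos'])
print(move_l([.497,.285,.2095],feed=.06,until_force=12))
sleep(.3); s=sense(); print(s['time_s'],s['position'],s['tcp_rot'][:,2],s['finger_gap'],s['wrist_force'])
save('side','side4');save('scene','scene4');save('wrist','wrist4')
im,d=load('scene4'); cv2.imwrite('pics/sc4.png',cv2.resize(im[120:320,330:480,::-1],None,fx=3,fy=3,interpolation=cv2.INTER_CUBIC))
im,d=load('side4'); cv2.imwrite('pics/si4.png',cv2.resize(im[60:250,100:300,::-1],None,fx=3,fy=3,interpolation=cv2.INTER_CUBIC))
E
```

```text
7.4167 [0.62036458 0.07847509 0.30988151] 0.030861388520442096
8.3667 [0.49869121 0.28297618 0.28976451] 0.030409615814656368 [ 0.00268027  0.37201666 -0.7710858   1.70629279  0.27924681  1.17707393
  2.25854046]
False
10.1583 [0.49703895 0.28502764 0.20962928] [-9.99389205e-01  3.49452231e-02 -2.21315499e-04] 0.031163351775284745 [ 0.23658464  0.10998505 -0.79154294]
```

View pics/sc4.png

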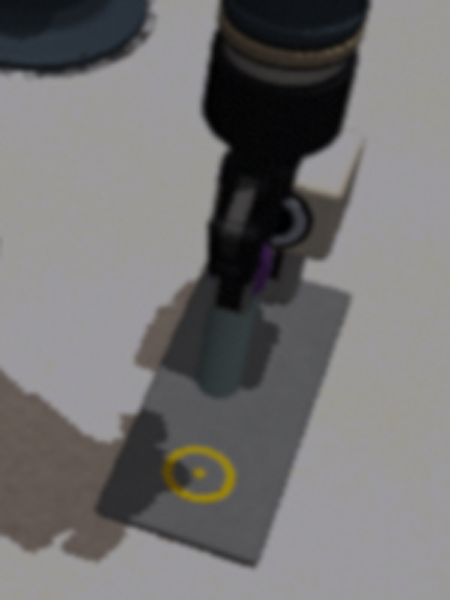

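View pics/si4.png

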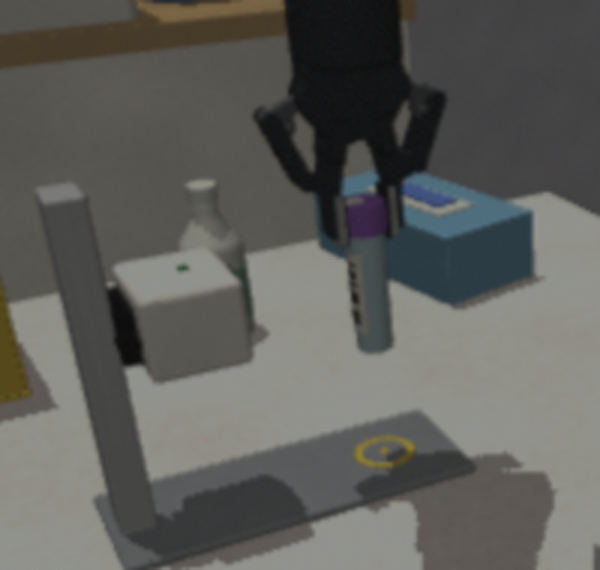

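View pics/wrist4.png

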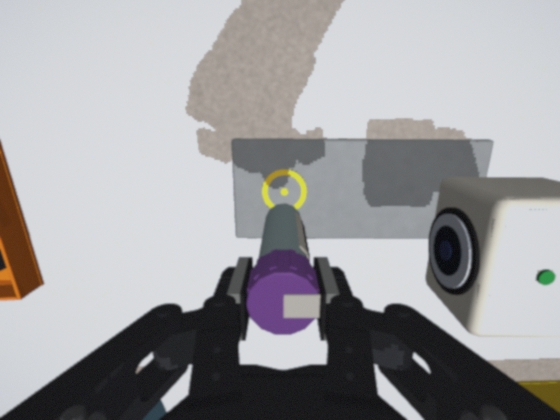

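View pics/scene4.png

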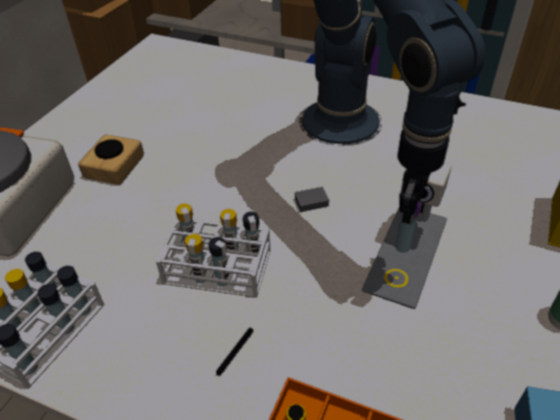

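Scene, side and wrist all show the tube upright above the ring with the white label towards the head. The head's green dot is where it was, at (161,149) in side. Now a numeric check.

```bash
python3 - <<'E'
from h import *
s=sense(); W=cam('wrist',s); C=cam('scene');S=cam('side')
im,d=load('wrist4')
m=hsvmask(im,(22,120,80),(35,255,255)); b=np.zeros_like(m); b[160:222,255:315]=1; m&=b
v,u=np.nonzero(m); e=cv2.fitEllipse(cv2.convexHull(np.stack([u,v],1).astype(np.float32))); print('ring',e[0],onz(W,*e[0],.008), 'centre dot (284,191)',onz(W,284,191,.008))
# window: wrist view + scene0 view
print('window tri',tri(ray(W,451,251),ray(C,420.4,191.4)))
print('dot now',tri(ray(W,545,277),ray(S,161,149.3)))
foot=tri(ray(S,100+375/3,60+342/3),ray(C,330+221/3,120+386/3)); print('foot',foot)
p,dd=load('side4'); m=hsvmask(p,(125,60,30),(165,255,255)); b=np.zeros_like(m); b[110:150,200:250]=1
P,u,v=cloud(S,dd,m&b); print('purple side',P.min(0),P.max(0),u.mean(),v.mean())
x=tri(ray(S,u.mean(),v.mean()),ray(W,284,292)); print('cap approx',x)
a=hsvmask(load('scene0')[0],(18,120,90),(35,255,255));c=hsvmask(load('scene4')[0],(18,120,90),(35,255,255))
for bx in [(175,195,200,230),(218,240,205,232),(184,205,232,256)]:
    for k in (a,c):
        q=k[bx[2]:bx[3],bx[0]:bx[1]]; vv,uu=np.nonzero(q); print(len(uu),uu.mean()+bx[0],vv.mean()+bx[2],end=' | ')
    print()
print(s['time_s'],s['qd'],s['finger_gap'])
E
```

```text
ring (283.8793029785156, 190.53628540039062) [0.49588396 0.28232782 0.008     ] centre dot (284,191) [0.49577164 0.28284136 0.008     ]
window tri (array([0.39483186, 0.28866084, 0.15708425]), [np.float64(0.00011780507489887221), np.float64(0.00011780507489874968)])
dot now (array([0.36571786, 0.28841992, 0.18984803]), [np.float64(0.0009712569488101509), np.float64(0.0009712569488100323)])
foot (array([0.4993278 , 0.28894678, 0.09939582]), [np.float64(5.16413255084406e-05), np.float64(5.16413255085104e-05)])
purple side [0.47957111 0.2656216  0.18686523] [0.51303078 0.28980517 0.2157337 ] 222.23952095808383 131.85029940119762
cap approx (array([0.49828047, 0.28469831, 0.20171457]), [np.float64(0.0021405837779568592), np.float64(0.002140583777956727)])
37 178.2972972972973 209.59459459459458 | 100 182.73 208.24 | 
116 227.88793103448276 213.33620689655172 | 106 228.19811320754718 213.4811320754717 | 
105 193.1238095238095 238.7904761904762 | 136 193.2941176470588 238.99264705882354 | 
10.3083 [ 5.05549417e-05  1.88622628e-03 -7.09660073e-04  1.09334479e-04
  2.98184091e-04  1.87927318e-03  1.15165069e-03] 0.030960353578436732
```

The numbers agree: the foot is at z 0.099, so the half-way point is at 0.157 and the window middle is at 0.157. The axis is within about 3–6 mm of the ring. Handing in.

```bash
python3 - <<'E'
from h import *
finish_job()
E
```

```text
the job is handed in; nothing more can be done
```

I pulled the purple tube up out of the rack by its cap, turned it about 166° and handed the job in at about 10.3 s of the 32 s. It was still gripped and held above the yellow ring, with the label facing the window. `finish_job` reports no verdict, so the result below rests on my own checks.

**Last checks:**
- **Height:** the tube's half-way point measured about 0.157 m, from its foot at 0.099 m, against the window's middle at 0.157 m.
- **Sideways position:** the cap is about 3 mm from the ring's centre. The less certain foot reading gave up to about 7 mm, against the 20 mm limit.
- **Label:** it should face the window to within about 2°, from the white index bar before the grasp and the tool's turn afterwards. The side and wrist views show it facing the window.
- **Reader head:** the green dot on its top gave the same position before and after, within about 2 mm (calibration level).
- **Other tubes:** two yellow caps sit within 0.4 pixel of where they started. The third was partly hidden by the gripper in the first picture, and I checked the two dark ones by eye only; all three still stand in their cells.
- **Grip:** the fingers are 31 mm apart on the cap, commanded to 40 N, with the arm at rest.

**Disagreements:**
- **Bar angle:** my first automatic reading of the bar's direction gave −10° and 0°, because its circle fit was off centre. I used the bar's straight edges instead, which gave 12°.
- **Ring position:** the ring measured about 2 mm apart between the scene and wrist views.

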